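Feed a tea-light rack past the drop gate of a craft-table chute

TASK

Push the wooden tea-light rack along its chute until its whole length is past the hinged gate: with one fingertip hold the gate's long press bar down so that the gate plate stays sunk, and meanwhile push the rack over it with the other fingertip. Then lift away and let the gate spring up behind the rack. Do not lift or tip the rack, do not let the rack and the gate plate knock or press on each other, and leave the other things on the table where they are.

Things in the scene. Friction and masses are not known exactly. Their poses are not given: they have to be found in the camera images.
- chute: Fixed wooden chute standing on the table. Origin on the table, under the chute's middle line at the gate; +y is the direction of travel, -x is the press bar's side, z up. Floor 62 mm above the table, 64 mm wide (x -32 to +32 mm) between walls 6 mm thick with tops 84 mm above the table. It runs from y = -225 mm (open end) to an end stop at y = +200 mm.
- gate (a joint): Gate angle (rad): 0 = up (shut), grows as the press bar is pushed down, stop at 0.42; a spring shuts it. The hinge runs along the chute's y at x = -130 mm, 84 mm above the table (bar's lever 67 mm). Beyond 0.19 the gate plate is wholly below the chute floor: rack and finger can pass. At 0.31 the bar's top is level, 81 mm above the table; this takes about 6 N.
- bar_mid (a point): Centre of the top face of the gate's press bar: a flat aluminium bar beside the chute and parallel to it, spanning x -80 to -46 mm and y -215 to +75 mm in the chute's frame (this point: y = -70 mm). With the gate shut it is 102 mm above the table and leans by 0.31 rad, inner edge higher. A fingertip can slide along it while pressing.
- plate_top (a point): Upright aluminium gate plate across the near half of the chute: x -32 to -2 mm, y -3 to +3 mm in the chute's frame, 18 mm above the chute floor when shut. This point: middle of its top edge.
- rack: Loose wooden block 56 mm wide (x), 124 mm long (y, along the chute), 40 mm high, with three fixed tea lights in its top (to 47 mm, wicks 53 mm); 0.2 to 0.4 kg. Origin at the centre of its underside, on the chute floor. It starts upstream of the gate (negative y of the chute), its front end 15 to 55 mm before it.
- rack_back (a point): Centre of the rack's rear end face (the one to push on), 20 mm above the chute floor; the face is 56 mm wide and 40 mm high. The rack is past the gate when this point is beyond the gate plate.
- pencil_pot: Bystander: dark round pot with pencils, 76 mm wide, about 150 mm high with the pencils; origin at the centre of its underside.
- ribbon_spool: Bystander: red ribbon spool lying flat, 80 mm in diameter, 30 mm high; origin at the centre of its underside.
- glue_bottle: Bystander: white glue bottle, 48 mm in diameter, 110 mm high; origin at the centre of its underside.

How it is judged:
On the way, in this order (a step that is already met when the one before it is completed fails the run):
1. the gate is held down by a finger on its press bar while the middle of the rack is over the gate (value of joint gate above 0.19 rad and contact force between the fingers and gate above 0.3 N and y of rack in the frame of chute between -0.03 and 0.04 m), for 0.05 s.
2. the whole rack is past the gate while a finger still holds the gate down (value of joint gate above 0.19 rad and contact force between the fingers and gate above 0.3 N and y of rack_back in the frame of chute above 0.004 m), for 0.05 s.
At the end, for the whole second after the job is handed in: The rack lies flat and still in the chute, its rear end at least 4 mm beyond the middle of the gate, the gate is up again (joint below 0.05 rad) (y of rack_back in the frame of chute above 0.004 m and y of rack in the frame of chute below 0.145 m and value of joint gate below 0.05 rad and z of rack in the frame of chute between 0.058 and 0.066 m and angle between rack's own z axis and vertical below 0.06 rad and linear speed of rack below 0.01 m/s); the robot touches nothing.
It fails at once if the rack and the gate press on each other (over 1 N) (contact force between rack and gate above 1 N).
It fails at once if the rack is lifted more than 10 mm off the chute floor or tipped more than 0.2 rad (z of rack in the frame of chute above 0.072 m or angle between rack's own z axis and vertical above 0.2 rad).
It fails at once if a bystander is moved more than 20 mm or tipped (distance of any of pencil_pot, ribbon_spool, glue_bottle from where it was at the start of the episode above 0.02 m or angle between any of pencil_pot, ribbon_spool, glue_bottle's own z axis and vertical above 0.3 rad).
It also fails if it takes over 38 s, if anything falls off the work surface, if the arm or the gripper's body presses on something with over 40 N, if the wrist force passes 120 N, or if a joint passes its speed limit or range.

ROBOT

A 6-joint arm with a two-finger parallel gripper is mounted at the origin on the work surface. World frame = base frame: x ahead of the robot, y to its left, z up, the work surface at z = 0. Lengths are in m, angles in rad, forces in N, time in s.
With the tool pointing down it reaches from about 0.25 to 0.725 m from the base axis. Payload 4 kg.
Tool frame: the origin (TCP) lies at the very end of the fingers, on their centre line; the grasp point (between the pads) lies 19 mm behind it; z points along the fingers, y is the direction in which the jaws open and shut (so a half turn about z gives the same grasp; the last joint's range is limited). The gripper opens to 85 mm and grips with 20 to 120 N. Pads are 22 mm wide; open, the fingers measure 114 mm over their backs; the gripper's body (76 mm by 85 mm) begins 54 mm behind the grasp point. The pads swing forward as they close: fully open they stand 13 mm farther back than shut.
Start: joints at [-1.306, 0.241, 0.005, 1.335, 0, 1.571], TCP at [0.131, -0.483, 0.231] pointing down, gripper open.
Joint ranges: [-2.72, 2.72], [-1.05, 1.87], [-1.09, 1.28], [-1.99, 2.15], [-1.42, 1.44], [-3.14, 3.14]. Speed limits (rad/s): [2.79, 2.79, 3.14, 3.14, 3.14, 3.14].

INTERFACE

Orientations are given as a unit quaternion [x, y, z, w].
In Python, from workcell import bot gives the robot as it stands.
- The arm moves only by the shell command python3 -m crank 'ROWS'. ROWS is JSON, a list that holds one entry, the list of rows, each a list of 5 numbers: the shift along the tool's x, y, z in mm, then the turn about the tool's z in degrees, then the closure in counts, from 0 (fully open) to 255 (shut). In form: [[[tx, ty, tz, turn, grip], ...]]. A call has 1 to 12 rows; each row shifts and turns the pose as measured when the row begins, along the tool's axes as they then stand; what a row does not reach is not made up. A row lasts 1/8 s, in which the tool goes at most 62.5 mm and 10.7 degrees, less where a joint would pass 70% of its speed; a pose out of reach is approached as far as the arm can. A call is refused whole if a number of a shift passes 62.5 or a number of a turn 10.7, either way. A call with a gripper value outside its range is refused whole. The fingers move at their own pace and stop on an object; the grip force is fixed at half the most. Time passes only in rows, so rows that do not move let the fingers close. It gives the time, the measured TCP pose, the force and the opening at its end, in the units of the state.
- bot.get_obs(): the state, without advancing time (a new reading comes with each control period).
- bot.camera(name): name is "scene" or "top"; returns a dict with "img" (400x640x3 uint8, blue, green, red), "depth" (400x640 float32, m along the optical axis (not along the pixel's ray), 0 where there is no reading), "fx", "fy", "cx", "cy" (pixels), "R" (3x3) and "t" (3): a world point X has camera coordinates R X + t. Camera axes: x right, y down, z forward; pixel columns grow to the right and rows downward; lengths in m; the calibration is good to about 2 mm. A picture is of the moment at which its call begins.
- bot.job_done(): hands the job in, once; it reports no verdict.
The state is a dict: "clock": time; "joint_pos": joint angles; "joint_vel": joint speeds; "tau": joint torques, N m; "eef_pos": TCP position; "tool_rot": TCP orientation; "ft_force": force on the tool from outside, world axes, zero at the start; "ft_torque": the same for the moment, N m; "grip_width": finger opening in m.
Only numpy, scipy, OpenCV 4.12 (cv2) and the standard library are available. Lean on these libraries where they do the work, as an engineer would, in place of code of your own. Each camera call takes 0.05 s, during which the arm holds its last target.

## Working session

There is one attempt and no reset: what is moved stays moved. The work goes in short steps, Python scripts to look and compute and a shell command to move; the robot and the scene stay as the last step left them, time stands still between calls to the robot, and variables do not carry over. Pictures are saved under pics/ and viewed, and the job is handed in when it is done.

```bash
ls; mkdir -p pics
python3 - <<'E'
from workcell import bot
import cv2,numpy as np
o=bot.get_obs()
print({k:np.round(v,4).tolist() for k,v in o.items()})
for n in("scene","top"):
    c=bot.camera(n); cv2.imwrite(f"pics/{n}0.png",c["img"]); np.savez(f"pics/{n}0.npz",**c)
    print(n,c["fx"],c["cx"],c["cy"],np.round(c["R"],3).tolist(),np.round(c["t"],3))
E
```

```text
pics
{'clock': 0.0, 'joint_pos': [-1.306, 0.2414, 0.0037, 1.3352, -0.0, 1.5708], 'joint_vel': [-0.0016, 0.0005, 0.0003, 0.0008, 0.0011, 0.0012], 'tau': [0.0004, -37.2313, 25.2409, 0.017, 0.0001, 0.0], 'eef_pos': [0.1307, -0.482, 0.2304], 'tool_rot': [0.9912, 0.132, -0.0001, -0.001], 'ft_force': [1.2024, -0.2054, 0.3601], 'ft_torque': [-0.0238, 0.0418, 0.0407], 'grip_width': 0.0853}
scene 368.27926967572853 324.993895019821 200.1641564838951 [[0.861, 0.508, -0.022], [0.237, -0.44, -0.866], [-0.449, 0.741, -0.499]] [-0.545  0.017  0.948]
top 387.7350583438296 325.6325660209671 197.6543782514788 [[0.013, -1.0, 0.017], [-0.999, -0.014, -0.05], [0.05, -0.016, -0.999]] [0.09  0.564 0.99 ]
```

View pics/scene0.png

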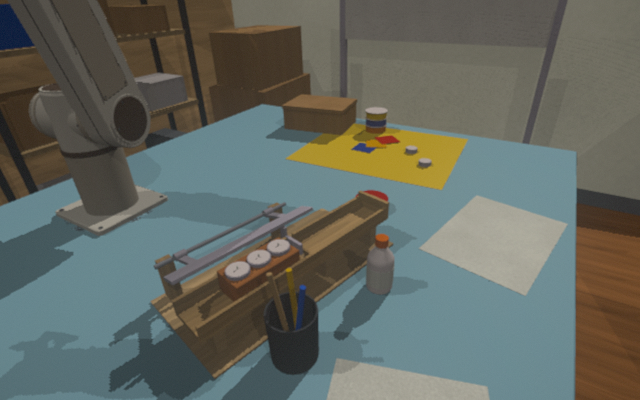

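View pics/top0.png

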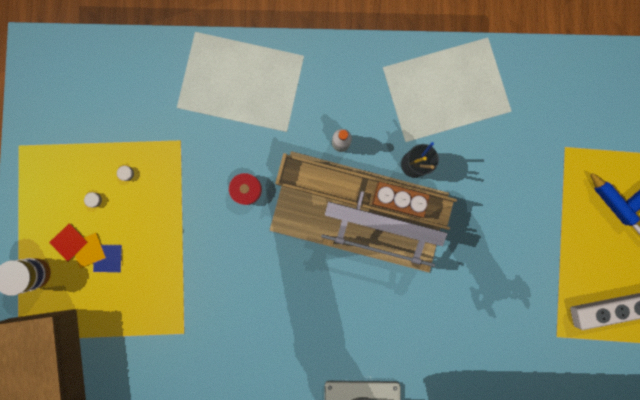

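The pictures show the chute at top pixels (275–455, 150–270), with the rack in its right half around (400,199). The press bar runs from (327,208) to (446,240), the spool is at (245,189), the glue bottle at (342,139) and the pot at (420,160). Next I'll measure with depth.

```bash
cat > h.py <<'E'
import numpy as np,cv2
def cloud(c):
    d=c["depth"];v,u=np.mgrid[:d.shape[0],:d.shape[1]]
    P=np.stack([(u-c["cx"])/c["fx"]*d,(v-c["cy"])/c["fy"]*d,d],-1)
    return (P-c["t"])@c["R"]
def proj(c,X):
    q=np.atleast_2d(X)@np.array(c["R"]).T+c["t"]
    return np.stack([q[:,0]/q[:,2]*c["fx"]+c["cx"],q[:,1]/q[:,2]*c["fy"]+c["cy"]],-1)
E
python3 - <<'E'
import numpy as np,cv2
from h import *
c=dict(np.load("pics/top0.npz")); P=cloud(c)
im=cv2.resize(c["img"][130:290,220:480],None,fx=3,fy=3,interpolation=cv2.INTER_CUBIC); cv2.imwrite("pics/topcrop.png",im)
z=P[...,2]; print(np.median(z[300:330,250:300]))
h=np.clip((z-0.0)/0.16*255,0,255).astype(np.uint8)
hh=cv2.applyColorMap(cv2.resize(h[130:290,220:480],None,fx=3,fy=3,interpolation=cv2.INTER_NEAREST),cv2.COLORMAP_JET); cv2.imwrite("pics/toph.png",hh)
for v in (160,175,190,199,205,215,222,230,240,250): print(v,[(u,*np.round(P[v,u]*1000).astype(int)) for u in (290,320,345,380,402,430)])
E
```

```text
-0.0006352084652938504
160 [(290, np.int64(652), np.int64(188), np.int64(61)), (320, np.int64(662), np.int64(114), np.int64(1)), (345, np.int64(663), np.int64(48), np.int64(-2)), (380, np.int64(664), np.int64(-45), np.int64(2)), (402, np.int64(662), np.int64(-98), np.int64(23)), (430, np.int64(662), np.int64(-168), np.int64(32))]
175 [(290, np.int64(615), np.int64(187), np.int64(62)), (320, np.int64(616), np.int64(113), np.int64(60)), (345, np.int64(617), np.int64(51), np.int64(60)), (380, np.int64(624), np.int64(-44), np.int64(5)), (402, np.int64(626), np.int64(-103), np.int64(0)), (430, np.int64(627), np.int64(-177), np.int64(2))]
190 [(290, np.int64(581), np.int64(190), np.int64(8)), (320, np.int64(579), np.int64(113), np.int64(61)), (345, np.int64(579), np.int64(51), np.int64(63)), (380, np.int64(512), np.int64(114), np.int64(1015)), (402, np.int64(579), np.int64(-82), np.int64(102)), (430, np.int64(587), np.int64(-176), np.int64(7))]
199 [(290, np.int64(558), np.int64(191), np.int64(0)), (320, np.int64(559), np.int64(112), np.int64(2)), (345, np.int64(557), np.int64(51), np.int6
[... 1318 characters left out ...]
, np.int64(-83), np.int64(99)), (430, np.int64(485), np.int64(-147), np.int64(107))]
240 [(290, np.int64(452), np.int64(189), np.int64(2)), (320, np.int64(453), np.int64(111), np.int64(6)), (345, np.int64(458), np.int64(51), np.int64(85)), (380, np.int64(454), np.int64(-46), np.int64(0)), (402, np.int64(455), np.int64(-103), np.int64(4)), (430, np.int64(461), np.int64(-149), np.int64(98))]
250 [(290, np.int64(426), np.int64(188), np.int64(1)), (320, np.int64(426), np.int64(110), np.int64(-4)), (345, np.int64(428), np.int64(45), np.int64(4)), (380, np.int64(435), np.int64(-33), np.int64(87)), (402, np.int64(429), np.int64(-103), np.int64(5)), (430, np.int64(430), np.int64(-177), np.int64(2))]
```

View pics/topcrop.png

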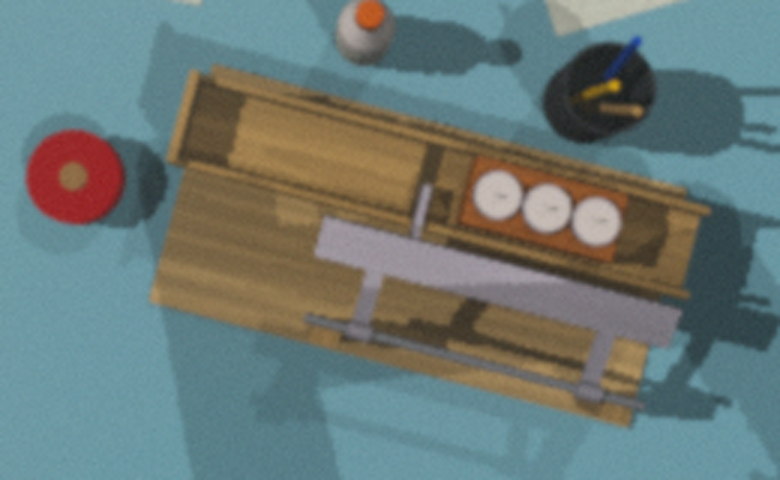

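View pics/toph.png

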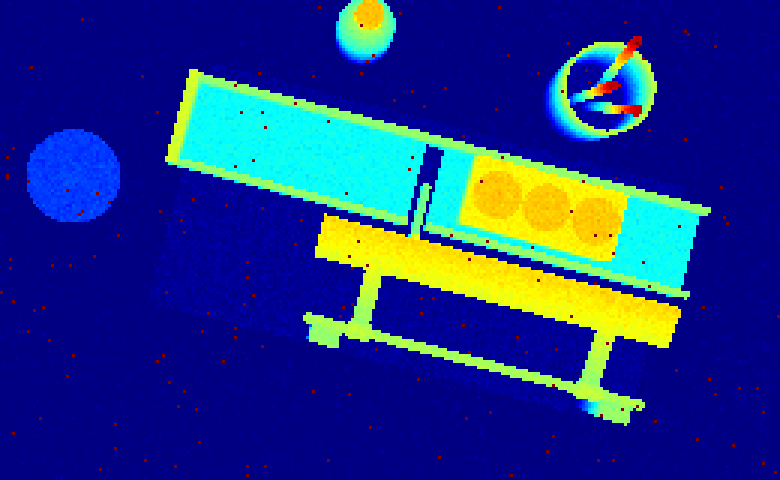

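```bash
cat > fit.py <<'E'
import numpy as np,cv2
from h import *
from scipy.optimize import minimize
def rot(p,th,X):  # world->chute
    c,s=np.cos(th),np.sin(th); d=X[...,:2]-p
    return np.stack([d[...,0]*c+d[...,1]*s,-d[...,0]*s+d[...,1]*c],-1)
def w(p,th,x,y,z):
    c,s=np.cos(th),np.sin(th); return np.array([p[0]+c*x-s*y,p[1]+s*x+c*y,z])
E
python3 - <<'E'
from fit import *
c=dict(np.load("pics/top0.npz")); P=cloud(c).reshape(-1,3)
roi=(np.abs(P[:,0]-.55)<.15)&(P[:,1]>-.27)&(P[:,1]<.26)
Q=P[roi]; wl=Q[(Q[:,2]>.079)&(Q[:,2]<.089)]
def cost(v):
    q=rot(v[:2],v[2],wl); a=np.abs(np.abs(q[:,0])-.035)
    return np.minimum(a,.008).mean()
best=None
fl=Q[(Q[:,2]>.055)&(Q[:,2]<.068)]
m=np.median(fl[:,:2],0); print(m)
for th in np.radians(np.arange(-30,31,2)):
  for dx in np.arange(-.04,.05,.008):
    v=np.array([m[0]+dx*np.cos(th),m[1]+dx*np.sin(th),th]); f=cost(v)
    if best is None or f<best[0]: best=(f,v)
r=minimize(cost,best[1],method="Nelder-Mead",options=dict(xatol=1e-5,fatol=1e-7,maxiter=2000)); v=r.x
print(r.fun,v,np.degrees(v[2]))
q=rot(v[:2],v[2],Q)
f=(Q[:,2]>.056)&(Q[:,2]<.068)&(np.abs(q[:,0])<.03); ys=np.sort(q[f,1]); print("floor y",ys[:8],ys[-8:])
ww=(Q[:,2]>.079)&(Q[:,2]<.09)&(np.abs(np.abs(q[:,0])-.035)<.004); ys=np.sort(q[ww,1]);print("wall y",ys[:5],ys[-5:])
e=ww=(Q[:,2]>.08)&(Q[:,2]<.095)&(np.abs(q[:,0])<.028)&(q[:,1]>.12); print("endstop",np.percentile(q[e,1],[1,10,50,90,99]),np.median(Q[e,2]))
g=(Q[:,2]>.07)&(Q[:,2]<.09)&(q[:,0]<-.004)&(q[:,0]>-.026)&(q[:,1]<.1); print(np.histogram(q[g,1],bins=40))
k=(Q[:,2]>.096)&(Q[:,2]<.106)&(np.abs(q[:,0])<.027); print("rack",np.percentile(q[k],[1,50,99],axis=0))
b=(Q[:,2]>.09)&(Q[:,2]<.115)&(q[:,0]<-.04)&(q[:,0]>-.09); print("bar",np.percentile(q[b],[.5,1,50,99,99.5],axis=0),np.median(Q[b,2]))
E
```

```text
[0.59198245 0.0606139 ]
0.004415998384562128 [ 0.59123222  0.06280328 -0.24383355] -13.970633534553238
floor y [-0.27963065 -0.27959424 -0.27933772 -0.27924302 -0.27893121 -0.27850133
 -0.27847315 -0.27827359] [0.14522906 0.14539588 0.145396   0.14543145 0.14551041 0.14562032
 0.1457144  0.14573685]
wall y [-0.2794731  -0.27888809 -0.27888038 -0.27855266 -0.27827205] [0.14442062 0.1451042  0.14540366 0.14543163 0.14594642]
endstop [0.14519221 0.14541779 0.14881217 0.15243297 0.15345316] 0.09251679386542386
(array([1, 0, 0, 0, 0, 0, 1, 1, 1, 0, 0, 0, 0, 1, 2, 7, 0, 0, 0, 0, 0, 0,
       0, 0, 0, 0, 0, 0, 0, 0, 0, 0, 0, 0, 0, 2, 4, 6, 4, 8]), array([-0.10518728, -0.10384564, -0.102504  , -0.10116236, -0.09982073,
       -0.09847909, -0.09713745, -0.09579581, -0.09445417, -0.09311253,
       -0.09177089, -0.09042925, -0.08908762, -0.08774598, -0.08640434,
       -0.0850627 , -0.08372106, -0.08237942, -0.08103778, -0.07969614,
       -0.07835451, -0.07701287, -0.07567123, -0.07432959, -0.07298795,
       -0.07164631, -0.07030467, -0.06896303, -0.0676214 , -0.06627976,
       -0.06493812, -0.06359648, -0.06225484, -0.0609132 , -0.05957156,
       -0.05822992, -0.05688829, -0.05554665, -0.05420501, -0.05286337,
       -0.05152173]))
rack [[-0.02621044 -0.20791002]
 [-0.00871138 -0.14174794]
 [ 0.02686782 -0.08505006]]
bar [[-0.08775639 -0.2672679 ]
 [-0.08605552 -0.26570545]
 [-0.06440472 -0.12368098]
 [-0.04740028  0.01741298]
 [-0.0471253   0.01893755]] 0.1012651779730014
```

```bash
cat >> fit.py <<'E'
TH=-0.24383
O=w((.59123,.06280),TH,0,-.0545,0)[:2]
def W(x,y,z): return w(O,TH,x,y,z)
E
python3 - <<'E'
from fit import *
print(O)
for n in("top","scene"):
    c=dict(np.load(f"pics/{n}0.npz")); im=c["img"].copy()
    def poly(pts,col):
        p=proj(c,np.array([W(*a) for a in pts])); cv2.polylines(S,[np.round((p*k)).astype(int)],True,col,1,cv2.LINE_AA)
    k=3; S=cv2.resize(im,None,fx=k,fy=k,interpolation=cv2.INTER_CUBIC)
    for s in(1,-1): poly([(s*.032,-.225,.084),(s*.038,-.225,.084),(s*.038,.2,.084),(s*.032,.2,.084)],(0,255,0))
    poly([(-.032,0,.08),(-.002,0,.08)],(0,0,255))
    ca,sa=np.cos(.31),np.sin(.31)
    poly([(-.080,-.215,.097),(-.080,.075,.097),(-.047,.075,.107),(-.047,-.215,.107)],(255,0,255))
    poly([(-.028,-.154,.102),(.028,-.154,.102),(.028,-.030,.102),(-.028,-.030,.102)],(255,255,0))
    poly([(-.13,-.2,.084),(-.13,.1,.084)],(255,0,0))
    cr=S[390:870,690:1440] if n=="top" else S[500:1100,430:1200]
    cv2.imwrite(f"pics/ov_{n}.png",cr)
E
```

```text
[0.57807255 0.00991209]
```

View pics/ov_top.png

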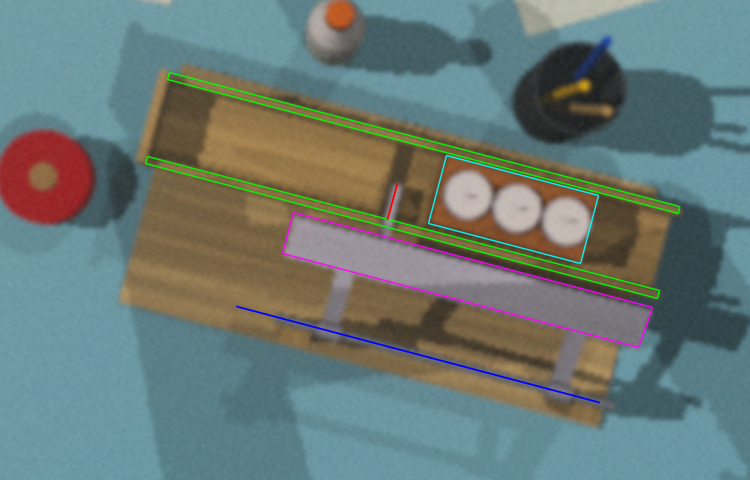

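View pics/ov_scene.png

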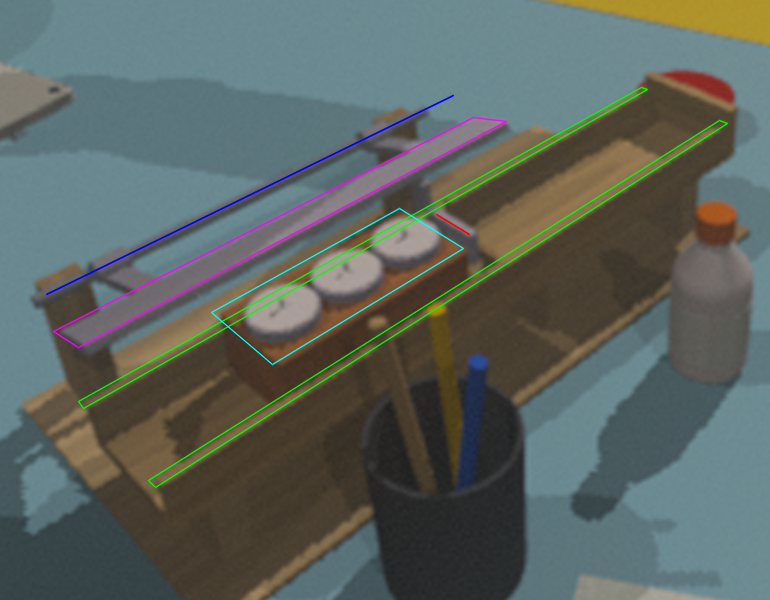

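The overlays agree with the picture: walls, gate plate, hinge, bar and rack all line up in both views. The given 425 mm chute length and the bar span both check within 1 mm, and the rack front is about 30 mm before the gate. Plan: turn the jaws across the chute, with one finger over the bar (x≈-65) and the other behind the rack (x≈0).

```bash
cat > st.py <<'E'
from fit import *
from workcell import bot
from scipy.spatial.transform import Rotation as R
import sys
def st(tgt=None):
    o=bot.get_obs(); p=np.array(o["eef_pos"]); M=R.from_quat(o["tool_rot"]).as_matrix()
    q=rot(O,TH,p[None])[0]
    yaw=np.degrees(np.arctan2(M[1,1],M[0,1])-TH)
    print("t %.3f chute x %.1f y %.1f z %.1f jaw-yaw err %.2f width %.1f F"%(o["clock"],q[0]*1e3,q[1]*1e3,p[2]*1e3,yaw,o["grip_width"]*1e3),np.round(o["ft_force"],1), "q",np.round(o["joint_pos"],2))
    if tgt: 
        d=W(*[t/1e3 for t in tgt])-p; print("tool delta mm",np.round(M.T@d*1e3,1))
if __name__=="__main__": st([float(a) for a in sys.argv[1:]] or None)
E
python3 st.py -32 -180 180
python3 - <<'E'
from fit import *
c=dict(np.load("pics/top0.npz")); P=cloud(c)
for n,(v,u) in dict(pot=(160,420),spool=(189,245),glue=(135,343)).items(): print(n,rot(O,TH,P[v-2:v+3,u-2:u+3].reshape(-1,3)).mean(0))
E
```

```text
t 0.100 chute x -315.4 y -585.4 z 230.5 jaw-yaw err -60.86 width 85.3 F [ 0.  -0.4 -0.7] q [-1.31  0.24  0.    1.34 -0.    1.57]
tool delta mm [ 444.9 -216.    50.9]
pot [ 0.10588773 -0.11581068]
spool [-0.06819182  0.28482254]
glue [0.11213173 0.07972871]
```

```bash
python3 -m crank '[[[40,0,0,-10,105],[40,0,0,-10,105],[40,0,0,-10,105]]]'; python3 st.py -32 -180 180
```

```text
clock: 0.48
eef_pos: [0.2381, -0.4308, 0.2287]
tool_rot: [0.921, 0.389, -0.0, -0.002]
ft_force: [0.5, -0.7, 0.2]
grip_width: 0.0502
t 0.475 chute x -223.5 y -509.8 z 228.7 jaw-yaw err -30.30 width 50.2 F [ 0.5 -0.7  0.2] q [-1.07  0.23 -0.02  1.33  0.    1.28]
tool delta mm [381.2  -0.8  49.4]
```

```bash
python3 -m crank '[[[40,0,0,-10,105],[40,0,0,-10,105],[40,0,0,-10,105]]]'; python3 st.py -32 -180 150
```

```text
clock: 0.85
eef_pos: [0.3069, -0.3292, 0.2272]
tool_rot: [0.784, 0.621, 0.001, -0.004]
ft_force: [0.2, 0.6, 0.8]
grip_width: 0.0502
t 0.850 chute x -181.3 y -394.5 z 227.2 jaw-yaw err 0.73 width 50.2 F [0.2 0.6 0.8] q [-0.82  0.15 -0.12  1.31  0.    0.98]
tool delta mm [212.2 152.4  77.7]
```

```bash
python3 -m crank '[[[40,30,0,0.7,105],[40,30,0,0,105],[40,30,0,0,105],[40,30,0,0,105],[35,25,10,0,105],[0,0,10,0,105]]]'; python3 st.py -32 -180 130
```

```text
clock: 1.6
eef_pos: [0.4994, -0.1657, 0.2053]
tool_rot: [0.786, 0.618, 0.0, -0.005]
ft_force: [-0.1, -0.0, 0.4]
grip_width: 0.05
t 1.600 chute x -33.9 y -189.4 z 205.3 jaw-yaw err 0.26 width 50.0 F [-0.1 -0.   0.4] q [-0.32  0.31  0.03  1.3   0.01  1.49]
tool delta mm [ 8.9  2.5 75.4]
```

```bash
python3 -m crank '[[[6,2,25,0.3,105],[3,1,25,0,105],[0,0,25,0,105],[0,0,0,0,105]]]'; python3 st.py -32 -180 110
python3 - <<'E'
from fit import *
from workcell import bot
a=[]
for n in("scene","top"):
    c=bot.camera(n); im=c["img"]; np.savez(f"pics/{n}1.npz",**c)
    if n=="scene": a.append(cv2.resize(im[150:350,130:400],(540,400)))
    else: a.append(cv2.resize(im[130:290,270:480],(525,400)))
cv2.imwrite("pics/a1.png",cv2.resize(np.hstack(a),(800,300)))
E
```

```text
clock: 2.1
eef_pos: [0.5, -0.1578, 0.1256]
tool_rot: [0.789, 0.615, -0.002, -0.007]
ft_force: [0.5, 1.1, -0.9]
grip_width: 0.0502
t 2.100 chute x -35.2 y -181.6 z 125.6 jaw-yaw err -0.13 width 50.2 F [ 0.5  1.1 -0.9] q [-0.31  0.37 -0.1   1.11  0.    1.51]
tool delta mm [ 1.5  3.5 15.6]
```

View pics/a1.png

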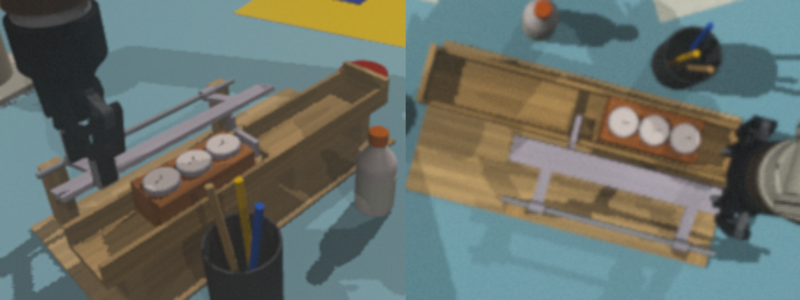

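The gripper hangs over the upstream end, with one finger above the bar and the other above the chute behind the rack. The pot and the bottle are clear. I'll centre it and go down slowly until it touches the bar.

```bash
python3 -m crank '[[[1,4,8,0.2,105],[0,0,8,0,105]]]'; python3 st.py -32 -180 80; python3 -m crank '[[[0,0,5,0,105],[0,0,5,0,105]]]'; python3 st.py -32 -180 80
```

```text
clock: 2.45
eef_pos: [0.5084, -0.1595, 0.1142]
tool_rot: [0.79, 0.613, 0.001, -0.002]
ft_force: [-0.3, -0.2, 0.8]
grip_width: 0.0505
t 2.450 chute x -26.7 y -181.2 z 114.2 jaw-yaw err -0.39 width 50.5 F [-0.3 -0.2  0.8] q [-0.31  0.39 -0.11  1.08  0.    1.52]
tool delta mm [ 1.  -5.2 34.2]
clock: 2.7
eef_pos: [0.5085, -0.1595, 0.1037]
tool_rot: [0.79, 0.613, 0.001, -0.002]
ft_force: [-0.5, 0.9, 0.0]
grip_width: 0.0504
t 2.700 chute x -26.6 y -181.2 z 103.7 jaw-yaw err -0.39 width 50.4 F [-0.5  0.9  0. ] q [-0.31  0.4  -0.12  1.05  0.    1.52]
tool delta mm [ 1.  -5.4 23.7]
```

```bash
python3 -m crank '[[[0,-5,0,0.3,105]]]'; python3 st.py -32 -180 80;python3 -m crank '[[[0,0,4,0,105],[0,0,4,0,105]]]'; python3 st.py -32 -180 80
```

```text
clock: 2.82
eef_pos: [0.5033, -0.1581, 0.1031]
tool_rot: [0.792, 0.611, 0.001, -0.003]
ft_force: [-0.5, 0.6, -0.2]
grip_width: 0.0502
t 2.825 chute x -31.9 y -181.1 z 103.1 jaw-yaw err -0.70 width 50.2 F [-0.5  0.6 -0.2] q [-0.31  0.39 -0.14  1.05  0.    1.52]
tool delta mm [ 1.   0.  23.1]
clock: 3.08
eef_pos: [0.504, -0.1583, 0.0961]
tool_rot: [0.792, 0.611, 0.002, -0.001]
ft_force: [0.8, -1.4, 3.8]
grip_width: 0.0502
t 3.075 chute x -31.2 y -181.1 z 96.1 jaw-yaw err -0.71 width 50.2 F [ 0.8 -1.4  3.8] q [-0.31  0.39 -0.15  1.03  0.    1.52]
tool delta mm [ 1.  -0.8 16.1]
```

Contact begins at TCP z≈98 (3.8 N), so with this opening the tip sits about 6 mm above the TCP. For a level bar I aim for TCP z≈75.

```bash
python3 -m crank '[[[0,0,5,-0.7,105],[0,0,5,0,105]]]'; python3 st.py -32 -180 75;python3 -m crank '[[[0,0,5,0,105],[0,0,4,0,105]]]'; python3 st.py -32 -180 75
```

```text
clock: 3.32
eef_pos: [0.5055, -0.1583, 0.0868]
tool_rot: [0.788, 0.616, 0.003, -0.0]
ft_force: [-0.0, 0.5, 4.2]
grip_width: 0.0499
t 3.325 chute x -29.8 y -180.7 z 86.8 jaw-yaw err 0.05 width 49.9 F [-0.   0.5  4.2] q [-0.31  0.4  -0.16  1.    0.    1.51]
tool delta mm [ 0.7 -2.2 11.8]
clock: 3.58
eef_pos: [0.5058, -0.1583, 0.0776]
tool_rot: [0.788, 0.616, 0.003, 0.0]
ft_force: [-1.0, 1.4, 6.4]
grip_width: 0.0503
t 3.575 chute x -29.5 y -180.7 z 77.6 jaw-yaw err 0.06 width 50.3 F [-1.   1.4  6.4] q [-0.31  0.41 -0.17  0.98  0.    1.51]
tool delta mm [ 0.7 -2.5  2.6]
```

```bash
python3 -m crank '[[[0,-2,2,0,105],[0,0,0,0,105],[0,0,0,0,105]]]'; python3 st.py -32 -180 75
python3 - <<'E'
from fit import *
from workcell import bot
a=[]
for n in("scene","top"):
    c=bot.camera(n); im=c["img"]; np.savez(f"pics/{n}2.npz",**c)
    if n=="scene": a.append(cv2.resize(im[150:350,130:400],(540,400),interpolation=cv2.INTER_CUBIC))
    else:
        a.append(cv2.resize(im[130:290,270:480],(525,400),interpolation=cv2.INTER_CUBIC))
        P=cloud(c).reshape(-1,3);q=rot(O,TH,P)
        b=(P[:,2]>.065)&(P[:,2]<.115)&(q[:,0]<-.044)&(q[:,0]>-.082)&(q[:,1]>-.12)&(q[:,1]<.07)
        A=np.c_[q[b,0]+.063,np.ones(b.sum())]; s=np.linalg.lstsq(A,P[b,2],rcond=None)[0]; print("bar slope,height",s, "gate est",.31-np.arctan(s[0]))
        g=(np.abs(q[:,1])<.006)&(q[:,0]>-.03)&(q[:,0]<-.004); print("plate zone z",np.percentile(P[g,2],[10,50,90]))
cv2.imwrite("pics/a2.png",cv2.resize(np.hstack(a),(800,300)))
E
```

```text
clock: 3.95
eef_pos: [0.5055, -0.1583, 0.0759]
tool_rot: [0.788, 0.616, 0.004, 0.002]
ft_force: [0.4, 1.0, 5.9]
grip_width: 0.05
t 3.950 chute x -29.8 y -180.7 z 75.9 jaw-yaw err 0.06 width 50.0 F [0.4 1.  5.9] q [-0.31  0.41 -0.18  0.97  0.    1.51]
tool delta mm [ 0.7 -2.2  0.9]
bar slope,height [-0.02582227  0.07848255] gate est 0.3358165355062011
plate zone z [0.00298065 0.03760411 0.04210099]
```

View pics/a2.png

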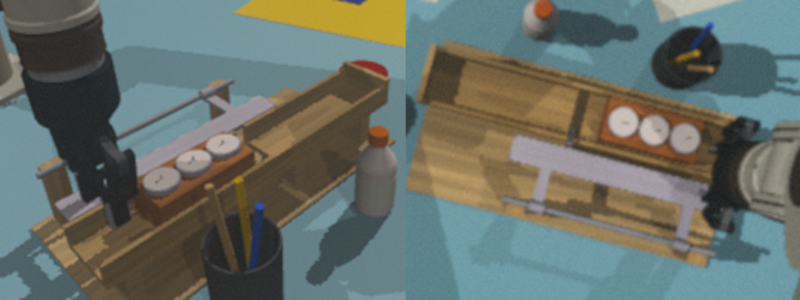

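The bar is now slightly past level (gate ≈0.34 rad from the depth fit) and the plate is sunk, with its zone at 38–42 mm, below the 62 mm floor. The chute finger sits behind the rack, so I can start pushing.

```bash
python3 -m crank '[[[5,0,0,0,105],[5,0,0,0,105],[5,0,0,0,105],[5,0,0,0,105]]]'; python3 st.py -32 -180 75;  python3 -m crank '[[[5,0,0,0,105],[5,0,0,0,105],[5,0,0,0,105]]]'; python3 st.py -32 0 75
```

```text
clock: 4.55
eef_pos: [0.5094, -0.1456, 0.0764]
tool_rot: [0.789, 0.615, -0.002, 0.007]
ft_force: [-1.5, -4.5, 5.3]
grip_width: 0.0498
t 4.550 chute x -29.1 y -167.5 z 76.4 jaw-yaw err -0.14 width 49.8 F [-1.5 -4.5  5.3] q [-0.27  0.41 -0.18  0.97 -0.01  1.54]
tool delta mm [-12.5  -2.9   1.6]
clock: 4.92
eef_pos: [0.5119, -0.1373, 0.0767]
tool_rot: [0.79, 0.613, -0.007, 0.012]
ft_force: [-1.3, -5.7, 5.6]
grip_width: 0.0503
t 4.925 chute x -28.7 y -158.9 z 76.7 jaw-yaw err -0.36 width 50.3 F [-1.3 -5.7  5.6] q [-0.25  0.41 -0.18  0.97 -0.03  1.57]
tool delta mm [158.8  -4.4  -2.4]
```

```bash
python3 -m crank '[[[12,-0.5,0.3,0,105],[14,-0.5,0.3,0,105],[14,-0.5,0.3,0,105]]]'; python3 st.py -32 0 75
python3 - <<'E'
from fit import *
from workcell import bot
a=[]
for n in("scene","top"):
    c=bot.camera(n); im=c["img"]
    if n=="scene": a.append(cv2.resize(im[150:350,130:400],(540,400),interpolation=cv2.INTER_CUBIC))
    else:
        a.append(cv2.resize(im[130:290,270:480],(525,400),interpolation=cv2.INTER_CUBIC))
        P=cloud(c).reshape(-1,3);q=rot(O,TH,P)
        b=(P[:,2]>.065)&(P[:,2]<.115)&(q[:,0]<-.048)&(q[:,0]>-.078)&(q[:,1]>-.05)&(q[:,1]<.07)
        A=np.c_[q[b,0]+.063,np.ones(b.sum())]; s=np.linalg.lstsq(A,P[b,2],rcond=None)[0]; print("bar slope,height",s, "gate est",.31-np.arctan(s[0]))
        k=(P[:,2]>.096)&(P[:,2]<.106)&(np.abs(q[:,0])<.027)&(q[:,1]>-.1)&(q[:,1]<.2);print("rack front",np.percentile(q[k,1],99))
cv2.imwrite("pics/a3.png",cv2.resize(np.hstack(a),(800,300)))
E
```

```text
clock: 5.3
eef_pos: [0.5205, -0.1079, 0.0766]
tool_rot: [0.792, 0.61, -0.013, 0.02]
ft_force: [-2.2, -7.8, 8.6]
grip_width: 0.0501
t 5.300 chute x -27.4 y -128.2 z 76.6 jaw-yaw err -0.81 width 50.1 F [-2.2 -7.8  8.6] q [-0.18  0.41 -0.18  0.97 -0.05  1.65]
tool delta mm [128.1  -6.4  -4.4]
bar slope,height [-0.02370146  0.07862695] gate est 0.3336970226007152
rack front 0.007187902314813388
```

View pics/a3.png

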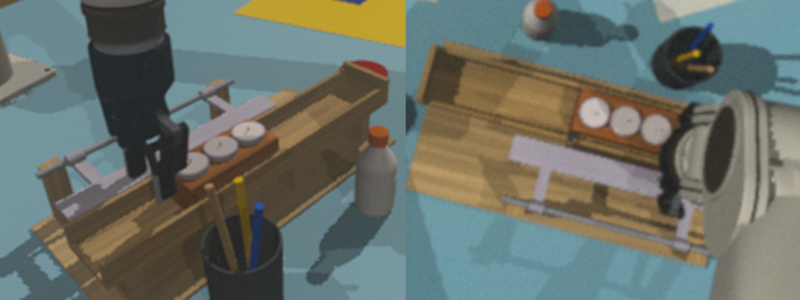

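The rack front is at +7 mm over the sunk plate with the gate at ≈0.33 rad, and the rack's rear end moves with the fingertip (finger front at y≈-117). I'll keep pushing with small corrections.

```bash
python3 -m crank '[[[15,-1.5,0,-0.4,105],[15,-1.5,0,-0.4,105],[15,-1.5,0,-0.2,105]]]'; python3 st.py -32 5 76
```

```text
clock: 5.78
eef_pos: [0.5285, -0.0709, 0.0764]
tool_rot: [0.788, 0.615, -0.018, 0.028]
ft_force: [-1.4, -8.4, 8.6]
grip_width: 0.0503
t 5.775 chute x -28.6 y -90.4 z 76.4 jaw-yaw err -0.11 width 50.3 F [-1.4 -8.4  8.6] q [-0.1   0.41 -0.18  0.97 -0.07  1.72]
tool delta mm [95.2 -3.6 -5.7]
```

```bash
python3 -m crank '[[[15,-1.5,0,-0.3,105],[15,-1.5,0,-0.3,105]]]'; python3 st.py -32 5 76
```

```text
clock: 6.02
eef_pos: [0.5336, -0.0477, 0.0764]
tool_rot: [0.786, 0.616, -0.022, 0.035]
ft_force: [-1.6, -9.1, 9.8]
grip_width: 0.0503
t 6.025 chute x -29.3 y -66.6 z 76.4 jaw-yaw err 0.23 width 50.3 F [-1.6 -9.1  9.8] q [-0.04  0.42 -0.17  0.97 -0.08  1.77]
tool delta mm [71.4 -2.5 -5.3]
```

```bash
cat > look.py <<'E'
from fit import *
from workcell import bot
from scipy.spatial.transform import Rotation as R
import sys
o=bot.get_obs(); z=R.from_quat(o["tool_rot"]).as_matrix()[:,2]; print("tool z in chute",np.round(rot(np.zeros(2),TH,z[None])[0],3))
a=[]
for n in("scene","top"):
    c=bot.camera(n); im=c["img"]; P=cloud(c).reshape(-1,3);q=rot(O,TH,P)
    if n=="scene": a.append(cv2.resize(im[150:350,130:400],(540,400),interpolation=cv2.INTER_CUBIC))
    else: a.append(cv2.resize(im[130:290,270:480],(525,400),interpolation=cv2.INTER_CUBIC))
    b=(P[:,2]>.065)&(P[:,2]<.115)&(q[:,0]<-.048)&(q[:,0]>-.078)&(q[:,1]>float(sys.argv[2]))&(q[:,1]<.07)
    if b.sum()>20:
        A=np.c_[q[b,0]+.063,np.ones(b.sum())]; s=np.linalg.lstsq(A,P[b,2],rcond=None)[0]; print(n,"bar slope,height",s, "gate est",.31-np.arctan(s[0]))
    k=(P[:,2]>.098)&(P[:,2]<.105)&(np.abs(q[:,0])<.027)&(q[:,1]>float(sys.argv[2])-.05)&(q[:,1]<.2)
    if k.sum()>20: print(n,"rack front",np.percentile(q[k,1],[1,99]))
cv2.imwrite(f"pics/{sys.argv[1]}.png",cv2.resize(np.hstack(a),(800,300)))
E
python3 look.py a4 0.0
```

```text
tool z in chute [ 0.028 -0.078]
scene bar slope,height [-0.03014308  0.07739222] gate est 0.34013395192143764
scene rack front [-0.04901522  0.06855083]
top bar slope,height [-0.05517133  0.07795772] gate est 0.36511545262240824
top rack front [-0.0287247   0.06972447]
```

View pics/a4.png

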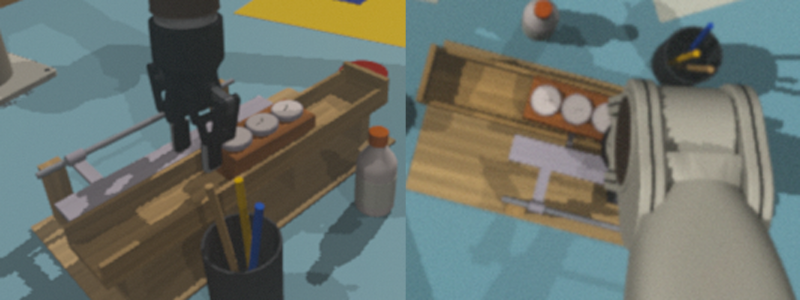

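The rack front is at 69 mm, so its middle is over the gate at about +7 mm. The gate is at ≈0.35 rad. The tool trails by about 4.5°, which is harmless. Carrying on.

```bash
python3 -m crank '[[[15,-1,-0.3,0,105],[15,-1,-0.3,0,105],[15,-1,-0.3,0,105]]]'; python3 st.py -32 8 76
```

```text
clock: 6.5
eef_pos: [0.5423, -0.0117, 0.076]
tool_rot: [0.788, 0.614, -0.027, 0.044]
ft_force: [-2.6, -9.4, 10.5]
grip_width: 0.05
t 6.500 chute x -29.5 y -29.6 z 76.0 jaw-yaw err -0.10 width 50.0 F [-2.6 -9.4 10.5] q [ 0.04  0.43 -0.15  0.98 -0.1   1.85]
tool delta mm [37.4 -2.5 -3.7]
```

```bash
python3 -m crank '[[[15,-1,-0.3,0,105],[15,-1,-0.3,0,105],[13,-1,-0.3,0,105],[2,0,0,0,105]]]'; python3 st.py -32 8 76; python3 look.py a5 0.025
```

```text
clock: 7.0
eef_pos: [0.5512, 0.0207, 0.0761]
tool_rot: [0.79, 0.61, -0.035, 0.056]
ft_force: [-1.8, -0.4, 6.0]
grip_width: 0.05
t 7.000 chute x -28.7 y 4.0 z 76.1 jaw-yaw err -0.55 width 50.0 F [-1.8 -0.4  6. ] q [ 0.11  0.46 -0.12  1.   -0.13  1.94]
tool delta mm [ 4.  -3.4 -0.5]
tool z in chute [ 0.044 -0.123]
scene bar slope,height [-0.04287338  0.07633673] gate est 0.35284713855703137
scene rack front [-0.00447603  0.13892248]
top rack front [0.09117836 0.13971505]
```

View pics/a5.png

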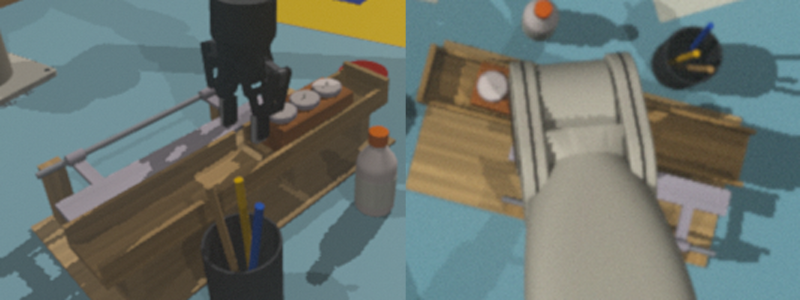

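The rack front is at 139 mm, so its rear is about 15 mm past the gate. The bar is still held at 6 N with the gate at ≈0.35 rad. I'll back off slightly, then lift.

```bash
python3 -m crank '[[[-4,0,0,0,105],[-4,0,0,0,105]]]'; python3 st.py; python3 -m crank '[[[-1,0,-6,0,105],[-1,0,-6,0,105],[-1,0,-6,0,105],[-1,0,-6,0,105],[-1,0,-6,0,105]]]'; python3 st.py
```

```text
clock: 7.35
eef_pos: [0.5504, 0.0154, 0.0774]
tool_rot: [0.79, 0.61, -0.032, 0.054]
ft_force: [1.0, 4.6, 5.8]
grip_width: 0.0504
t 7.350 chute x -28.1 y -1.4 z 77.4 jaw-yaw err -0.49 width 50.4 F [1.  4.6 5.8] q [ 0.1   0.45 -0.12  0.99 -0.13  1.92]
clock: 7.98
eef_pos: [0.547, 0.0145, 0.108]
tool_rot: [0.79, 0.611, -0.033, 0.053]
ft_force: [0.5, 0.3, -0.3]
grip_width: 0.0502
t 7.975 chute x -31.3 y -3.0 z 108.0 jaw-yaw err -0.46 width 50.2 F [ 0.5  0.3 -0.3] q [ 0.1   0.42 -0.09  1.07 -0.13  1.92]
```

```bash
python3 -m crank '[[[-3,0,-20,0,105],[-5,0,-30,0,105],[-40,-20,-30,0,105],[-40,-40,-10,0,105],[-40,-40,0,0,105],[-40,-40,0,0,105],[0,0,0,0,105]]]'
python3 - <<'E'
from fit import *
from workcell import bot
a=[]
for n in("scene","top"):
    c=bot.camera(n); im=c["img"]; P=cloud(c).reshape(-1,3);q=rot(O,TH,P)
    cv2.imwrite(f"pics/end_{n}.png",im)
    g=(np.abs(q[:,1])<.005)&(q[:,0]>-.03)&(q[:,0]<-.004); print(n,"plate zone z",np.percentile(P[g,2],[50,90]))
    b=(P[:,2]>.065)&(P[:,2]<.115)&(q[:,0]<-.048)&(q[:,0]>-.078)&(q[:,1]>-.21)&(q[:,1]<.07)
    A=np.c_[q[b,0]+.063,np.ones(b.sum())]; s=np.linalg.lstsq(A,P[b,2],rcond=None)[0]; print("bar",s)
    k=(P[:,2]>.097)&(P[:,2]<.106)&(np.abs(q[:,0])<.027)&(q[:,1]>0)&(q[:,1]<.19); print("rack y",np.percentile(q[k,1],[1,99]),"n",k.sum(),"z",np.percentile(P[k,2],50))
    if n=="top":
        for m,(v,u) in dict(pot=(160,420),spool=(189,245),glue=(135,343)).items(): print(m,rot(O,TH,cloud(c)[v-2:v+3,u-2:u+3].reshape(-1,3)).mean(0))
E
```

```text
clock: 8.85
eef_pos: [0.36, -0.1069, 0.2128]
tool_rot: [0.789, 0.61, -0.04, 0.054]
ft_force: [0.1, 0.8, 0.8]
grip_width: 0.05
scene plate zone z [0.07118761 0.07930256]
bar [0.17993527 0.10050551]
rack y [0.0172358  0.13849951] n 489 z 0.1010691213493811
top plate zone z [0.07557049 0.08066136]
bar [0.30963651 0.10178446]
rack y [0.01683558 0.13941103] n 596 z 0.10159904590327921
pot [ 0.10597517 -0.1159012 ]
spool [-0.06818603  0.28487087]
glue [0.11212298 0.07972574]
```

View pics/end_top.png

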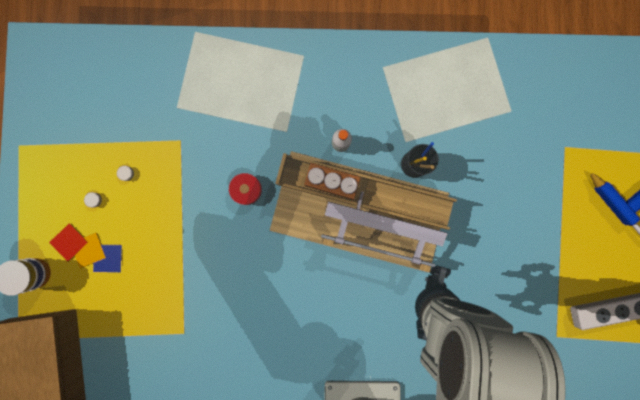

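View pics/end_scene.png

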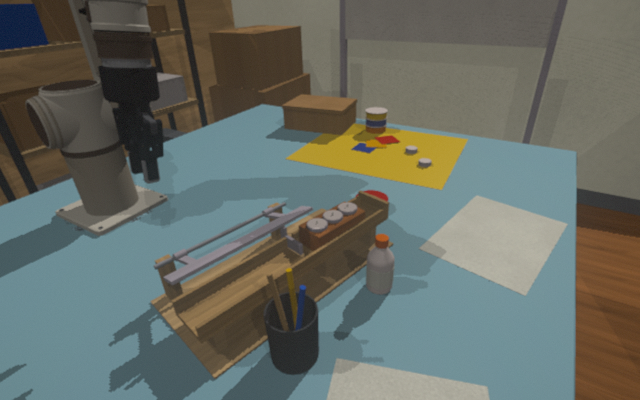

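The rack now lies beyond the gate (top pixels 305–358, 168–195). The plate stands up behind it at (361,200), the bar leans at its shut angle, the bystanders are unmoved and the arm is clear.

```bash
python3 -c "
from workcell import bot
print(bot.job_done())"
```

```text
the job is handed in; nothing more can be done
None
```

I pushed the rack past the gate in one continuous push and handed the job in at about 9 s of the 38 s. One fingertip held the press bar down (gate about 0.34–0.36 rad by depth) while the other pushed the rack, and then I lifted clear.

**Last checks:**
- **Rack:** its rear end is about 15–17 mm beyond the gate and its front at about 139 mm. It lies flat, with its top at 101–102 mm.
- **Gate:** the top camera fits a bar slope of 0.31 and a plate top of about 80 mm, so it is shut.
- **Surroundings:** the pot, spool and bottle read the same positions as at the start to within 0.1 mm. The arm is clear and the measured force is about zero.

**Disagreements:**
- **Bar slope:** the scene camera's fit gave 0.18 instead of 0.31. That is probably stray points in that oblique view, because its plate height of about 79 mm and the picture both show the gate up.
- **Tool lean:** the tool leaned back to about 7° by the end of the push, and I did not correct it. I saw no effect on the rack or gate.
- **Rack against plate:** I could not measure that force directly. The pictures I checked, before the push and three times during it, showed the plate sunk.

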